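# Fit the keyed spacer and tube carousel on a bench mixer

## Robot

A 6-joint arm with a two-finger parallel gripper is mounted at the origin on a cart in front of the work surface, level with it; the furniture and walls round the work are solid. World frame = base frame: x ahead of the robot, y to its left, z up, the work surface at z = 0. Lengths are in m, angles in rad, forces in N, time in s.
With the tool pointing down it reaches from about 0.4 to 0.825 m from the base axis. Payload 7 kg.
Tool frame: the origin (TCP) lies on the centre line of the jaws, within the pads' length; the fingertips stand 25 mm ahead of it and the grasp point (between the pads) lies 6 mm ahead of it; z points along the fingers, y is the direction in which the jaws open and shut (so a half turn about z gives the same grasp; the last joint's range is limited). The gripper opens to 88 mm and grips with 3 to 60 N. Pads are 19 mm wide; open, the fingers measure 130 mm over their backs; the gripper's body (78 mm by 193 mm) begins 47 mm behind the grasp point.
Start: joints at [1.524, 0.359, 0.012, 0, -1.224, -0.288], TCP at [0.222, 0.637, 0.252] pointing down, gripper open.
Joint ranges: [-3.07, 3.07], [-1.43, 2.12], [-1.02, 1.25], [-3.03, 1.67], [-3.05, -0], [-3.03, 3.03]. Speed limits (rad/s): [2.39, 2.39, 3.01, 3.14, 3.14, 3.14].

## Interface

Orientations are given as [roll, pitch, yaw] about the fixed x, y, z axes, in that order (R = Rz(yaw) Ry(pitch) Rx(roll)).
In Python, from station import * gives the robot as it stands. The module is installed in compiled form; this text tells all that it offers.
- The arm moves only by the tool step_arm, never from a script. Its argument "commands" is text: rows parted by semicolons, each of 6 numbers parted by spaces: the shift along the tool's x, y, z in mm, then the turn, a rotation vector about the tool's x, y, z in rad. A call has 1 to 8 rows; each row shifts and turns the commanded pose from where the row before left it, along the tool's axes as they then stand; what a row does not reach is not made up. A row lasts 1/8 s, in which the tool goes at most 62.5 mm and 10.7 degrees, less where a joint would pass 70% of its speed; a pose out of reach is approached as far as the arm can. A call is refused whole if a number of a shift passes 62.5 or a number of a turn 0.188, either way. A call with a gripper value outside its range is refused whole. "jaw" is the finger opening in mm, from 0 to 87.6, set as the call begins (left out, the last holds). The fingers move at their own pace and stop on an object; "grip_force" is the grip in N (left out, the last holds). Time passes only in rows, so rows that do not move let the fingers close. It gives the time, the measured TCP pose, the force and the opening at its end, in the units of the state.
- get_state(): the state, without advancing time (a new reading comes with each control period).
- grab_frame(name): name is "scene" or "top" or "wrist"; returns a dict with "frame" (400x640x3 uint8, red, green, blue), "fovy" (degrees; the focal length in pixels is half the picture's height over the tangent of half this angle, whatever the lens; pixels are square), "cx", "cy" (the principal point, pixels), "rvec" (rotation vector, rad) and "tvec" (3), from world to camera coordinates, as OpenCV has them; the wrist camera has in their place "tool_from_camera" (4x4, takes a point from camera to tool coordinates, whose origin is the TCP and whose axes are the flange's). Camera axes: x right, y down, z forward; pixel columns grow to the right and rows downward; lengths in m; the calibration is good to about 2 mm. A picture is of the moment at which its call begins: read the wrist's pose just before it. There is no depth.
- job_done(): hands the job in, once; it reports no verdict.
Trained networks look in a picture, given as the dict that the camera call returned (one of the last four; its "shot" number tells which), for a name from the list of things; names that differ only in an ending like _2 or _b are one class to them, and where a whole thing is asked for, a point or a joint stands for the part that bears it (a point fixed in the world has none). Each returns a list of dicts, best first, with "conf" (0 to 1); they miss things now and then, are a little off and sometimes report something else, mostly with a low value. They report only what shows in the picture. A call takes as long as a camera call. They do not tell look-alikes from the thing itself.
- recognise(picture, name): "pixel" ([column, row] in pixels, amid what is visible of it).
The state is a dict: "t": time; "q": joint angles; "qd": joint speeds; "joint_efforts": joint torques, N m; "eef_pos": TCP position; "ee_rot": TCP orientation; "force": force on the tool from outside, world axes, zero at the start; "moment": the same for the moment, N m; "width": finger opening in m.
Only numpy, scipy, OpenCV 4.12 (cv2) and the standard library are available. Lean on these libraries where they do the work, as an engineer would, in place of code of your own. Each camera call takes 0.05 s, during which the arm holds its last target.

## Task

Set up the bench tube mixer: put the blue spacer collar over the drive post and turn it until its keyway meets the post's key and it drops all the way down onto the metal flange. Then fit the tube carousel (white disc with orange hub) on the post the same way, so that it sits flat and fully home on the spacer. Let go of both and do not move or tip the beaker, the lab bottle or the timer.

Things in the scene. Friction and masses are not known exactly. Their poses are not given: they have to be found in the camera images.
- mixer_base: Fixed white motor unit, 130 x 130 mm and 46 mm high, with rubber feet, a keypad on its front and a round aluminium flange (68 mm diameter, 5 mm thick) on top. Origin: centre of its underside, on 2 mm mats on the bench; z up, front (keypad) faces its own -x.
- seat (a point): Centre of the flange's top, 51 mm above the motor unit's underside, axes as the motor unit's. The steel drive post stands upright here and does not turn: round, 21.6 mm diameter, 64 mm high above this point. The spacer home on the flange has its middle 17 mm above this point (63 mm if on the key's top); the carousel home on the spacer has its grip point 68 mm above it (80 mm if on the key's top).
- post_top (a point): Top of the post, on its axis; its last 5 mm are a cone to 12 mm. A brass key, 10 mm wide, reaching 16 mm from the axis, runs up one side of the post from the flange to 18 mm below this point; above it the post is round. The key points to the motor unit's own -x (front) turned about the vertical by -0.60 to +0.60 rad; this varies and no pose shows it: feel or look for it. Axes as the motor unit's.
- spacer_mid (a point): Middle (17 mm up) of the loose blue spacer collar, a tube 60 mm across and 34 mm high, about 150 g, upright on a mat, z up. Bore 23.6 mm right through, with a keyway 13 mm wide, 17.5 mm deep from the axis, on its own -x side (white stripe outside). Grip its round outside at any yaw. On the post it stops on the key's top until its -x axis is within about 0.09 rad of the key's direction.
- carousel_grip (a point): Point on the axis of the loose tube carousel, 34 mm above its underside, in its hub. White disc 130 mm across, 8 mm thick, with a round orange hub 46 mm across up to 56 mm above the underside; about 220 g, flat on a mat, hub up, z up. Bore and keyway as the spacer's, right through, keyway on its own -x side (white stripe on the hub, orange line on the disc). Grip the hub at any yaw.
- beaker: Bystander: small white plastic beaker, 62 mm across, 72 mm high, beyond the motor unit. Origin: centre of its underside.
- lab_bottle: Bystander: clear glass lab bottle with blue collar, 55 mm across, 110 mm high, beyond the motor unit. Origin: centre of its underside.
- timer: Bystander: bench timer, 66 x 62 x 19 mm, lying on the bench far to the left. Origin: centre of its underside.
Mind the look-alikes: they are no part of the job. What is shaped like the part that bears carousel_grip but pink or red is not meant.

How it is judged:
By the outcome, as a careful person would: the job done as asked, in the order asked, and still so for the second after the job is handed in, with the robot touching nothing.
It also fails if it takes over 72 s, if anything falls off the work surface, if the arm or the gripper's body presses on something with over 40 N, if the wrist force passes 120 N, or if a joint passes its speed limit or range.

## Working session

There is one attempt and no reset: what is moved stays moved. The work goes in short steps, Python scripts to look and compute and a tool call to move; the robot and the scene stay as the last step left them, time stands still between calls to the robot, and variables do not carry over. Pictures are saved under pics/ and viewed, and the job is handed in when it is done.

Besides the shell and the picture viewer there is one more tool, called after "Request:" by a JSON object that holds its "op" and its "data", one argument or row to a line. step_arm: Moves the arm, as the interface text tells. Its arguments: {"type":"object","properties":{"commands":{"type":"string"},"jaw":{"type":"number"},"grip_force":{"type":"number"}},"required":["commands"]}

```bash
mkdir -p pics
cat > h.py <<'E'
from station import *
import numpy as np, cv2
from scipy.spatial.transform import Rotation as R
def save(p,n): cv2.imwrite('pics/'+n+'.png',p['frame'][:,:,::-1])
def cam(p,st=None):
    f=200/np.tan(np.radians(p['fovy'])/2)
    if 'rvec' in p:
        Rw=cv2.Rodrigues(np.array(p['rvec'],float))[0]; t=np.array(p['tvec'],float).ravel()
    else:
        T=np.array(p['tool_from_camera']); Rt=R.from_euler('xyz',st['ee_rot']).as_matrix()
        Rc=Rt@T[:3,:3]; c=Rt@T[:3,3]+np.array(st['eef_pos']); Rw=Rc.T; t=-Rc.T@c
    return f,p['cx'],p['cy'],Rw,t
def proj(C,X):
    f,cx,cy,Rw,t=C; Y=np.atleast_2d(X)@Rw.T+t
    return np.c_[f*Y[:,0]/Y[:,2]+cx,f*Y[:,1]/Y[:,2]+cy]
def onz(C,uv,z):
    f,cx,cy,Rw,t=C; d=Rw.T@np.array([(uv[0]-cx)/f,(uv[1]-cy)/f,1]); c=-Rw.T@t
    return c+d*(z-c[2])/d[2]
E
python3 - <<'E'
from h import *
s=get_state();print(s)
for n in ['scene','top','wrist']:
    p=grab_frame(n);save(p,n+'0');C=cam(p,s);print(n,p['fovy'],-C[3].T@C[4])
    for k in ['mixer_base','post_top','spacer_mid','carousel_grip','seat']:
        print(k,[(np.round(r['pixel']).tolist(),round(r['conf'],2)) for r in recognise(p,k)][:4])
E
```

```text
{'t': 0.0, 'q': array([ 1.52408831e+00,  3.59381668e-01,  1.10302828e-02, -3.79053554e-04,
       -1.22411670e+00, -2.88082743e-01]), 'qd': array([ 0.00062971, -0.00125879, -0.00104003,  0.00031269, -0.00011103,
        0.00162986]), 'joint_efforts': array([ 8.00305043e-04, -5.82725143e+01,  2.93046194e+01,  6.99711487e+00,
        7.08613690e-03, -1.62446686e-04]), 'eef_pos': array([0.22166109, 0.63706487, 0.2506084 ]), 'ee_rot': array([ 3.13988854e+00, -1.33374407e-04, -3.34919739e-01]), 'force': array([-0.19815747, -0.08716287, -0.27340774]), 'moment': array([-0.0084607 , -0.05238493, -0.03796868]), 'width': 0.08740334763300896}
scene 50.06698069101925 [-0.29452543 -0.64730221  0.70313067]
mixer_base [([340.0, 236.0], 0.77)]
post_top [([340.0, 234.0], 0.91)]
spacer_mid [([250.0, 213.0], 0.57)]
carousel_grip [([331.0, 282.0], 0.89), ([271.0, 242.0], 0.84), ([424.0, 279.0], 0.65)]
seat [([338.0, 236.0], 0.95)]
top 56.46840108604816 [0.34435172 0.04874067 1.09568242]
mixer_base [([340.0, 203.0], 0.73), ([274.0, 140.0], 0.71)]
post_top [([344.0, 202.0], 0.82)]
spacer_mid [([239.0, 237.0], 0.53)]
carousel_grip [([378.0, 264.0], 0.9), ([292.0, 252.0], 0.84), ([437.0, 209.0], 0.7), ([373.0, 150.0], 0.5)]
seat [([341.0, 203.0], 0.87)]
wrist 70.45716908065118 [0.29416369 0.61215048 0.38304456]
mixer_base []
post_top []
spacer_mid []
carousel_grip []
seat []
```

View pics/scene0.png

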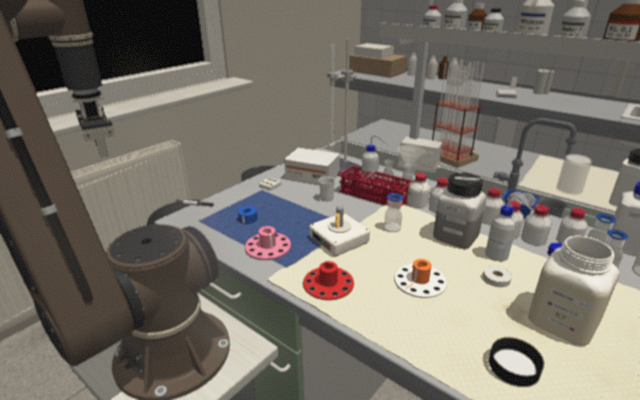

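View pics/top0.png

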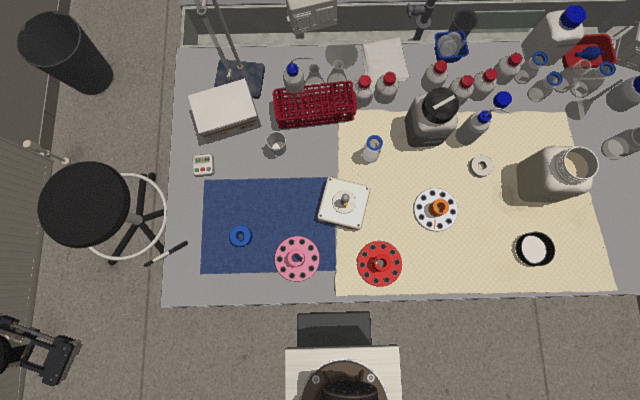

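View pics/wrist0.png

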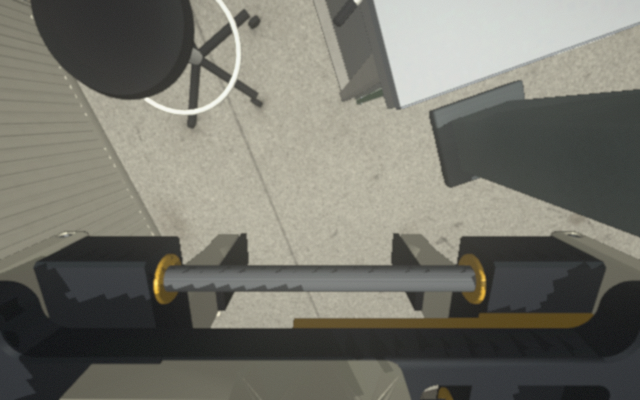

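Run:
```python
from h import *
p=grab_frame('top');C=cam(p)
a=cv2.resize(p['frame'][150:290,220:480],None,fx=3,fy=3,interpolation=cv2.INTER_CUBIC)
save({'frame':a},'topz')
for n,uv,z in [('sp',(240,236),.036),('hub',(440,207),.058),('disc',(435.5,210),.01),('post',(345,199),.117),('flange',(344,202),.053)]: print(n,onz(C,uv,z).round(4))
p=grab_frame('scene');C=cam(p)
a=cv2.resize(p['frame'][170:310,220:460],None,fx=3.3,fy=3.3,interpolation=cv2.INTER_CUBIC)
save({'frame':a},'scz')
for n,uv,z in [('sp',(247,211),.036),('hub',(423,264),.058),('post',(340,208),.117)]: print(n,onz(C,uv,z).round(4))
```

```text
sp [0.4649 0.2799 0.036 ]
hub [ 0.5296 -0.2901  0.058 ]
disc [ 0.5295 -0.2916  0.01  ]
post [ 0.5476 -0.0174  0.117 ]
flange [ 0.5522 -0.0185  0.053 ]
sp [0.4594 0.2733 0.036 ]
hub [ 0.5282 -0.2969  0.058 ]
post [ 0.5414 -0.0287  0.117 ]
```

View pics/topz.png

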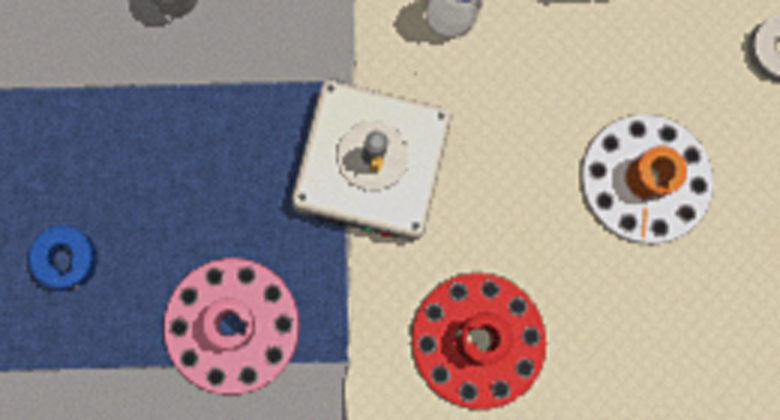

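View pics/scz.png

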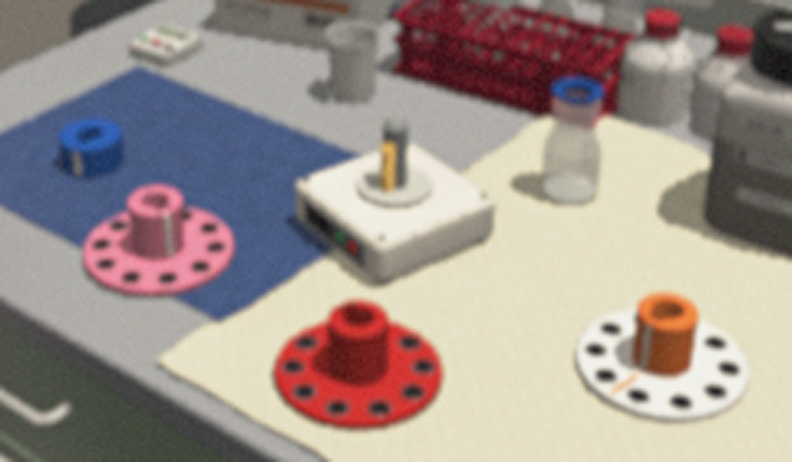

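```bash
cat >> h.py <<'E'
def delta(s,target,yaw=None):
    """tool-axis shift in mm to target, yaw turn about tool z"""
    Rt=R.from_euler('xyz',s['ee_rot']).as_matrix()
    d=Rt.T@(np.array(target)-s['eef_pos'])*1000
    return d.round(1), (None if yaw is None else round(-(yaw-s['ee_rot'][2]),3))
E
python3 - <<'E'
from h import *
s=get_state();p=grab_frame('wrist');print(np.round(p['tool_from_camera'],3),p['cx'],p['cy'])
C=cam(p,s);Rt=R.from_euler('xyz',s['ee_rot']).as_matrix()
for z in (0,.025,.1,.2): print(z,proj(C,s['eef_pos']+Rt@[0,0,z]))
print(delta(s,(.464-.0,.279,.22),0))
E
```

```text
[[ 0.    -0.959 -0.282  0.077]
 [ 1.     0.    -0.001 -0.   ]
 [ 0.001 -0.282  0.959 -0.132]
 [ 0.     0.     0.     1.   ]] 319.3983774280477 200.46071549456474
0 [[319.67142183 269.31196932]]
0.025 [[319.65578979 248.1662624 ]]
0.1 [[319.62728373 209.60567302]]
0.2 [[319.60801161 183.53597803]]
(array([346.5, 259. ,  31.6]), np.float64(-0.335))
```

Request:
{"op": "step_arm", "data": {
  "commands": "43 32 4 0 0 0; 43 32 4 0 0 0; 43 32 4 0 0 0; 43 32 4 0 0 0; 43 32 4 0 0 0; 43 32 4 0 0 0; 43 32 4 0 0 0; 43 32 4 0 0 0"
}}

```text
t: 2.05
eef_pos: [0.4634, 0.2813, 0.2199]
ee_rot: [-3.141, -0.0, -0.334]
force: [0.9, 1.3, 0.6]
width: 0.0881
```

Run:
```python
from h import *
s=get_state();print(s['t'],s['q'].round(3),s['eef_pos'],s['ee_rot']);p=grab_frame('wrist');save(p,'w1')
C=cam(p,s)
print([(r['pixel'],r['conf'],onz(C,r['pixel'],.019).round(4)) for r in recognise(p,'spacer_mid')])
print(delta(s,(.464,.279,.22),0))
```

```text
2.05 [ 0.907  0.164 -0.329  0.    -1.077  0.329] [0.46339593 0.28126252 0.21985333] [-3.14081588e+00 -3.96306163e-04 -3.34441687e-01]
[([320.7, 191.2], 0.65, array([0.4539, 0.2833, 0.019 ]))]
(array([ 1.3,  1.9, -0.1]), np.float64(-0.334))
```

View pics/w1.png

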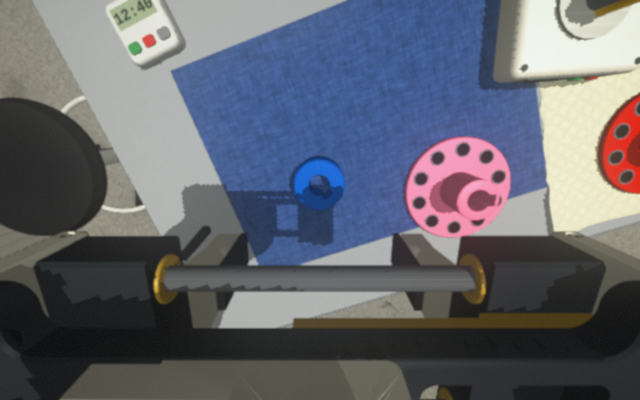

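Run:
```python
from h import *
im=cv2.imread('pics/w1.png')
cv2.imwrite('pics/w1z.png',cv2.resize(im[145:225,270:370],None,fx=7,fy=7,interpolation=cv2.INTER_CUBIC))
```

```text
(no output)
```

View pics/w1z.png

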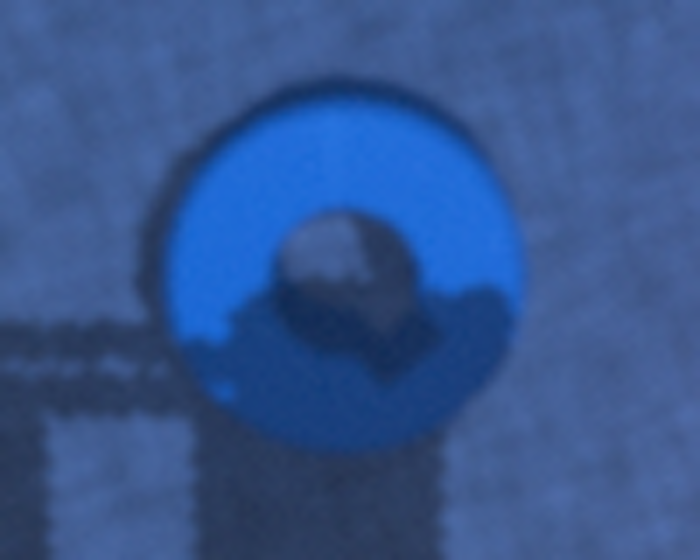

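Run:
```python
from h import *
s=get_state();p=grab_frame('wrist');C=cam(p,s)
im=p['frame'].astype(int)
c=onz(C,(319.4,184.3),.036);print(c)
k=onz(C,(270+412/7,145+352/7),.036);d=k-c;print(np.arctan2(-d[1],-d[0]),np.hypot(*d[:2]))
for nm in ['top']:
    p=grab_frame(nm);C=cam(p)
    f=cv2.cvtColor(p['frame'],cv2.COLOR_RGB2HSV)
    m=((f[...,0]>100)&(f[...,0]<120)&(f[...,1]>200)).astype('uint8')
    m[:, :222]=0;m[:,258:]=0;m[:220]=0;m[255:]=0
    ys,xs=np.nonzero(m);print(xs.min(),xs.max(),ys.min(),ys.max())
print(delta(s,(c[0],c[1],.1)))
```

```text
[0.46684902 0.27798646 0.036     ]
0.35960643415496146 0.016998049987887207Traceback (most recent call last):
  File "<stdin>", line 11, in <module>
    return umr_minimum(a, axis, None, out, keepdims, initial, where)
ValueError: zero-size array to reduction operation minimum which has no identity
```

Request:
{"op": "step_arm", "data": {
  "commands": "4.3 2 30 0 0 0.157; 0 0 30 0 0 0.157; 0 0 30 0 0 0.157; 0 0 30 0 0 0.157; 0 0 0 0 0 0.157; 0 0 0 0 0 0",
  "jaw": 80
}}

```text
t: 3.0
eef_pos: [0.4656, 0.2805, 0.0994]
ee_rot: [3.141, -0.0, -1.117]
force: [0.7, -0.1, -0.6]
width: 0.0799
```

Run:
```python
from h import *
s=get_state();print(s['t'],s['q'].round(3),s['eef_pos'],s['ee_rot']);p=grab_frame('wrist');save(p,'w2')
C=cam(p,s)
print(proj(C,[.4668,.278,.036]))
```

```text
3.0 [ 0.903  0.295 -0.472  0.    -0.803 -0.449] [0.46562027 0.28046343 0.09939451] [ 3.14142558e+00 -1.81408665e-04 -1.11717693e+00]
[[319.8367005  221.38707785]]
```

View pics/w2.png

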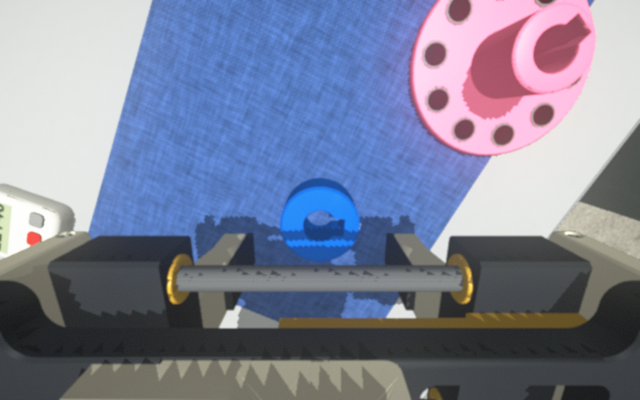

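Request:
{"op": "step_arm", "data": {
  "commands": "2.8 0 30 0 0 0; 0 0 30 0 0 0; 0 0 7 0 0 0; 0 0 0 0 0 0"
}}

```text
t: 3.55
eef_pos: [0.4674, 0.2773, 0.033]
ee_rot: [-3.141, -0.0, -1.118]
force: [0.7, 1.1, -0.5]
width: 0.0799
```

Request:
{"op": "step_arm", "data": {
  "commands": "0 0 0 0 0 0; 0 0 0 0 0 0; 0 0 0 0 0 0; 0 0 0 0 0 0; 0 0 0 0 0 0",
  "jaw": 50,
  "grip_force": 10
}}

```text
t: 4.18
eef_pos: [0.4675, 0.2772, 0.0333]
ee_rot: [-3.141, 0.0, -1.119]
force: [-1.2, -0.5, 7.3]
width: 0.0594
```

Run:
```python
from h import *
p=grab_frame('top');C=cam(p)
print(onz(C,(220+231/3,150+326/3),.008)[:2]-[.4675,.2772])
s=get_state();print(s['force'],s['moment'])
```

```text
[-0.06936258 -0.15661217]
[-1.40657968 -1.37667     6.4839027 ] [ 0.03923134  0.69663086 -0.07065854]
```

Request:
{"op": "step_arm", "data": {
  "commands": "0 0 0 0 0 0; 0 0 0 0 0 0; 0 0 0 0 0 -0.1745; 0 0 0 0 0 -0.1745; 0 0 0 0 0 -0.1745; 0 0 0 0 0 -0.1745; 0 0 0 0 0 -0.1745; 0 0 0 0 0 -0.1745",
  "jaw": 74
}}

```text
t: 5.22
eef_pos: [0.4671, 0.2767, 0.0323]
ee_rot: [3.141, 0.0, -0.067]
force: [0.5, 0.2, -0.8]
width: 0.0741
```

Request:
{"op": "step_arm", "data": {
  "commands": "0 0 0 0 0 -0.1745; 0 0 0 0 0 -0.1745; 0 0 0 0 0 -0.1745; 0 0 0 0 0 0"
}}

```text
t: 5.72
eef_pos: [0.4671, 0.2767, 0.0324]
ee_rot: [3.141, 0.0, 0.449]
force: [0.3, 0.4, 0.2]
width: 0.074
```

Request:
{"op": "step_arm", "data": {
  "commands": "0 0 0 0 0 0; 0 0 0 0 0 0; 0 0 0 0 0 0; 0 0 0 0 0 0",
  "jaw": 50,
  "grip_force": 25
}}

```text
t: 6.22
eef_pos: [0.4672, 0.2768, 0.0325]
ee_rot: [3.142, 0.0, 0.45]
force: [-0.4, -0.8, -1.3]
width: 0.0591
```

Request:
{"op": "step_arm", "data": {
  "commands": "0 0 -40 0 0 0; 0 0 -50 0 0 0.15; 0 0 -50 0 0 0.15; 0 0 -50 0 0 0.15; 0 0 0 0 0 0.15; 4 46 0 0 0 0; 4 46 0 0 0 0; 4 46 0 0 0 0"
}}

```text
t: 7.22
eef_pos: [0.4579, 0.1371, 0.2223]
ee_rot: [3.141, 0.001, -0.149]
force: [0.5, -0.0, -1.8]
width: 0.0589
```

Request:
{"op": "step_arm", "data": {
  "commands": "4 46 0 0 0 0; 4 46 0 0 0 0; 2 46 0 0 0 0; 0 0 0 0 0 0"
}}

```text
t: 7.72
eef_pos: [0.4468, -0.0018, 0.2224]
ee_rot: [3.141, 0.001, -0.153]
force: [-0.3, 0.4, -1.6]
width: 0.0591
```

Run:
```python
from h import *
s=get_state();print(s['t'],s['q'].round(3),s['eef_pos'],s['ee_rot']);p=grab_frame('wrist');save(p,'w3')
im=p['frame']
for k in ['post_top','seat']:
    print(k,[(r['pixel'],r['conf']) for r in recognise(p,k)])
```

```text
7.725 [ 0.439 -0.003 -0.509 -0.    -1.065  0.978] [ 0.44676147 -0.00180976  0.22235917] [ 3.14132217e+00  7.95022112e-04 -1.53231656e-01]
post_top [([334.8, 83.9], 0.9)]
seat [([312.2, 85.5], 0.8)]
```

View pics/w3.png

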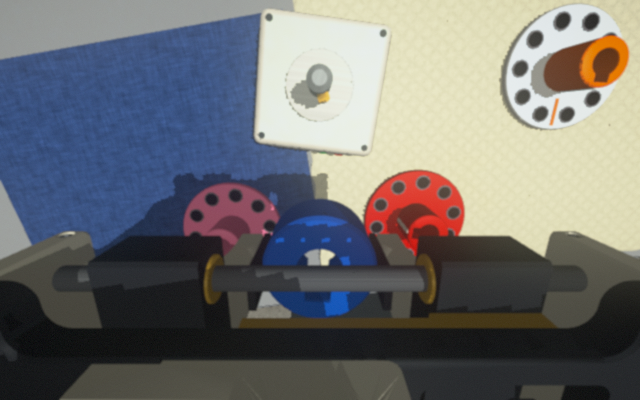

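Run:
```python
from h import *
im=cv2.imread('pics/w3.png')
a=cv2.resize(im[40:130,265:375],None,fx=7,fy=7,interpolation=cv2.INTER_CUBIC)
cv2.imwrite('pics/w3a.png',a[:600])
cv2.imwrite('pics/w3b.png',cv2.resize(im[190:325,250:390],None,fx=4.4,fy=4.4,interpolation=cv2.INTER_CUBIC))
```

```text
(no output)
```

View pics/w3a.png

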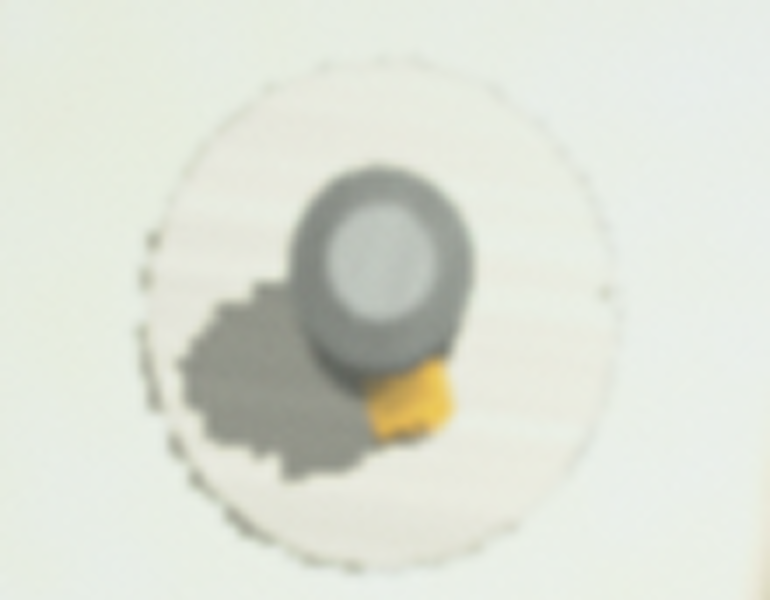

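View pics/w3b.png

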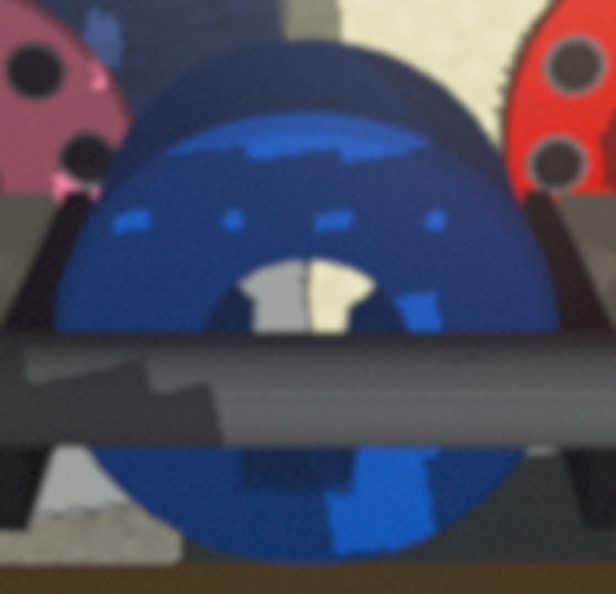

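Run:
```python
from h import *
s=get_state();p=grab_frame('wrist');C=cam(p,s)
a=onz(C,(265+381/7,40+262/7),.117);b=onz(C,(265+381/7,40+312/7),.053)
print('post',a,b)
Rt=R.from_euler('xyz',s['ee_rot']).as_matrix();pos=s['eef_pos']
# key: yellow pixels; fit angle
f=cv2.cvtColor(p['frame'],cv2.COLOR_RGB2HSV)
m=((f[...,0]>12)&(f[...,0]<28)&(f[...,1]>120)).astype(np.uint8);m[:85]=0;m[115:]=0;m[:,:305]=0;m[:,340:]=0
print('yellow',m.sum(),np.argwhere(m).mean(0)[::-1])
big=8
best=[]
from itertools import product
c0=(a[:2]+b[:2])/2
for cdx,cdy,al in product(np.arange(-2,2.1,.5),np.arange(-2,2.1,.5),np.arange(-1,1.01,.02)):
    c=c0+np.array([cdx,cdy])/1000
    u=np.array([-np.cos(al),-np.sin(al)]);v=np.array([-u[1],u[0]])
    pts=[]
    for z in (.053,.099):
        for r in (.009,.016):
            for w in (-.005,.005): pts.append([*(c+r*u+w*v),z])
    # silhouettes
    P=proj(C,np.array(pts));H=cv2.convexHull(((P-[300,60])*big).astype(np.float32)).astype(np.int32)
    im=np.zeros((60*big,50*big),np.uint8);cv2.fillConvexPoly(im,H,1)
    th=np.linspace(0,6.28,40)
    q=np.vstack([np.c_[c[0]+.0108*np.cos(th),c[1]+.0108*np.sin(th),0*th+z] for z in (.053,.112)])
    H=cv2.convexHull(((proj(C,q)-[300,60])*big).astype(np.float32)).astype(np.int32);
    q=np.vstack([np.c_[c[0]+.0108*np.cos(th),c[1]+.0108*np.sin(th),0*th+z] for z in (.099,.112)])
    H=cv2.convexHull(((proj(C,q)-[300,60])*big).astype(np.float32)).astype(np.int32);cv2.fillConvexPoly(im,H,0)
    im=cv2.resize(im.astype(np.float32),(50,60),interpolation=cv2.INTER_AREA)
    best.append((((im-m[60:120,300:350])**2).sum(),cdx,cdy,round(al,2)))
best.sort();print([tuple(map(float,x)) for x in best[:12]])
# spacer keyway
def ontool(uv,zt):
    w=onz(C,uv,pos[2]-zt); return Rt.T@(w-pos)*1000
for nm,x,y in [('kwL',243,490),('kwR',353,490),('rimB',305,562),('rimL',55,320),('rimR',558,320)]:
    print(nm,ontool((250+x/4.4,190+y/4.4),-.0035).round(1))
```

```text
post [ 0.55296022 -0.01494294  0.117     ] [ 0.55434591 -0.0151198   0.053     ]
yellow 71 [326.71830986  98.25352113]
[(34.135009765625, -2.0, -2.0, 0.12), (34.356689453125, -2.0, -2.0, 0.14), (34.695068359375, -2.0, -1.5, 0.18), (34.842041015625, -2.0, -2.0, 0.16), (35.259033203125, -2.0, -1.5, 0.2), (35.33837890625, -2.0, -2.0, 0.22), (35.361328125, -2.0, -1.5, 0.16), (35.407470703125, -2.0, -2.0, 0.24), (35.5283203125, -2.0, -2.0, 0.18), (35.959716796875, -2.0, -1.5, 0.22), (36.2734375, -2.0, -1.5, 0.14), (36.2763671875, -2.0, -1.0, 0.22)]
kwL [-17.   -7.6  -3.5]
kwR [-17.    5.6  -3.5]
rimB [-27.3  -0.1  -3.5]
rimL [  5.8 -29.   -3.5]
rimR [ 5.8 29.  -3.5]
```

```bash
cat > kf.py <<'E'
from h import *
s=get_state();p=grab_frame('wrist');C=cam(p,s)
f=cv2.cvtColor(p['frame'],cv2.COLOR_RGB2HSV)
print(p['frame'][92:105,314:334,2])
m=(p['frame'][...,2]<110)&(f[...,0]>12)&(f[...,0]<28)&(f[...,2]>130)
m=m.astype(np.uint8);m[:85]=0;m[115:]=0;m[:,:305]=0;m[:,340:]=0
print('yellow',m.sum(),np.argwhere(m).mean(0)[::-1])
big=8
from itertools import product
best=[]
for cdx,cdy,al in product(np.arange(-2,2.1,1),np.arange(-2,2.1,1),np.arange(-1,1.01,.03)):
    c=np.array([.5535,-.015])+np.array([cdx,cdy])/1000
    u=np.array([-np.cos(al),-np.sin(al)]);v=np.array([-u[1],u[0]])
    pts=[[*(c+r*u+w*v),z] for z in (.053,.099) for r in (.009,.016) for w in (-.005,.005)]
    def hull(pp): return cv2.convexHull(((proj(C,np.array(pp))-[300,60]+.5)*big).astype(np.float32)).astype(np.int32)
    im=np.zeros((60*big,50*big),np.uint8);cv2.fillConvexPoly(im,hull(pts),1)
    th=np.linspace(0,6.28,40)
    q=np.vstack([np.c_[c[0]+.0108*np.cos(th),c[1]+.0108*np.sin(th),0*th+z] for z in (.099,.112)])
    cv2.fillConvexPoly(im,hull(q),0)
    im=cv2.resize(im.astype(np.float32),(50,60),interpolation=cv2.INTER_AREA)
    best.append((float(((im-m[60:120,300:350])**2).sum()),float(cdx),float(cdy),round(float(al),2)))
best.sort();print(best[:8])
E
python3 kf.py
```

```text
[[104  96 100 108 117 123 122 127 127 129 131 134 133 130 125 119 111 119
  156 204]
 [114 101  93  95 101 107 110 114 117 121 123 124 122 115 107  99  97 112
  158 208]
 [125 107  96  93  93  94  97  98  99 103 102 102 100  97  92  90  91 105
  150 203]
 [133 119 105  96  93  91  90  88  85  86  86  87  87  88  88  88  89  98
  139 191]
 [136 132 122 113 101  97  90  83  83  82  83  85  87  86  86  89  87  94
  123 174]
 [142 137 135 130 120 110  99  88  85  82  84  84  87  86  88  89  88  92
  110 162]
 [142 140 140 139 135 131 117  97  87  84  86  85  86  87  89  90  90  90
  105 150]
 [141 140 142 141 141 140 126 105  89  85  86  89  88  88  88  91  89  91
  110 156]
 [138 138 139 138 140 139 129 112  94  88  86  87  87  88  88  90  91 103
  134 182]
 [137 137 137 138 138 138 133 117  97  88  87  87  88  89  91  96 110 133
  174 209]
 [137 136 137 137 138 136 136 122  99  89  86  87  89  92 103 119 145 177
  205 223]
 [136 138 136 137 136 137 136 126 107 100 103 109 112 120 135 158 182 207
  221 223]
 [138 137 138 138 138 136 137 135 134 144 154 159 162 166 181 200 212 220
  223 222]]
yellow 89 [326.39325843  98.12359551]
[(19.339599609375, -2.0, 1.0, 0.35), (20.226318359375, -2.0, 1.0, 0.32), (21.097900390625, -2.0, 1.0, 0.38), (21.42919921875, -1.0, -2.0, 0.08), (21.528076171875, -1.0, -2.0, 0.11), (21.982421875, -2.0, 1.0, 0.29), (21.991943359375, -1.0, -2.0, 0.14), (22.228515625, -1.0, -1.0, 0.17)]
```

Run:
```python
from h import *
s=get_state();print(s['t'],s['eef_pos'],s['ee_rot']);p=grab_frame('wrist');save(p,'w4')
s=get_state();print(s['t'],s['eef_pos'],s['ee_rot'])
im=cv2.imread('pics/w4.png')
cv2.imwrite('pics/w4a.png',cv2.resize(im[45:125,275:375],None,fx=7,fy=7,interpolation=cv2.INTER_CUBIC))
cv2.imwrite('pics/w4b.png',cv2.resize(im[190:325,250:390],None,fx=4.4,fy=4.4,interpolation=cv2.INTER_CUBIC))
```

```text
7.975 [0.44801617 0.00136308 0.22248913] [-3.14154271e+00  1.25518289e-04 -1.48507405e-01]
8.025 [0.4480436  0.00142837 0.2224864 ] [ 3.14155016e+00  1.35505026e-04 -1.48150076e-01]
```

View pics/w4a.png

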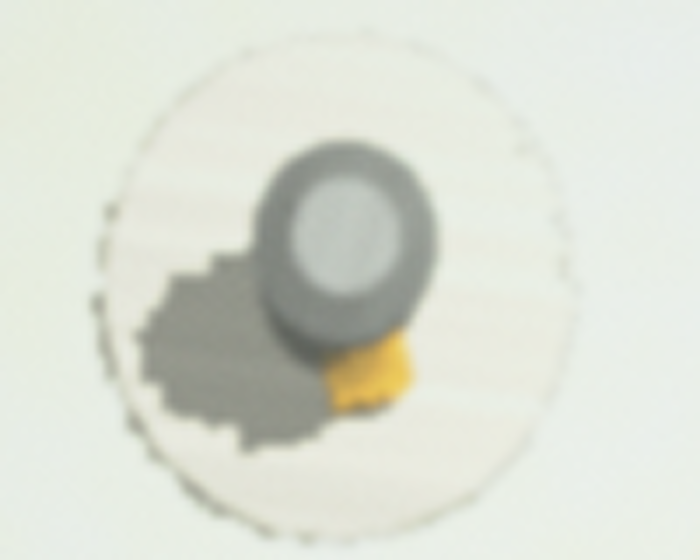

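View pics/w4b.png

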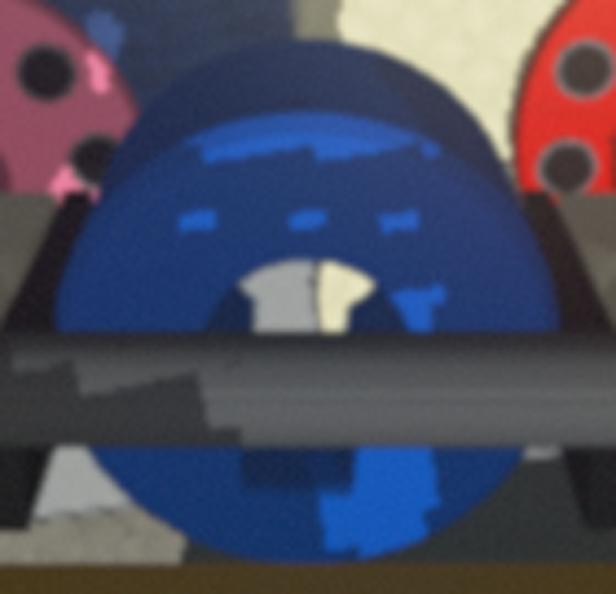

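```bash
sed -i '/^print(p\[/d; s/np.arange(-2,2.1,1),np.arange(-2,2.1,1),np.arange(-1,1.01,.03)/np.arange(-3,3.1,1),np.arange(-3,3.1,1),np.arange(-.9,.6,.03)/; s/\[.5535,-.015\]/G[:2]/' kf.py
sed -i "s/^f=cv2/a=onz(C,(324.0,78.3),.117);G=onz(C,(322.8,85.9),.053);print(s['t'],a,G)\nf=cv2/" kf.py
python3 kf.py
```

```text
8.025 [ 0.55196618 -0.01754987  0.117     ] [ 0.55277851 -0.0174449   0.053     ]
yellow 92 [326.7173913   98.18478261]
[(20.542724609375, -1.0, 2.0, 0.21), (20.8017578125, -1.0, 3.0, 0.3), (20.876953125, -1.0, 3.0, 0.27), (21.10986328125, -1.0, 2.0, 0.27), (21.166748046875, -1.0, 2.0, 0.18), (21.224609375, -1.0, 2.0, 0.24), (21.47265625, -1.0, 3.0, 0.33), (22.15673828125, -1.0, 3.0, 0.36)]
```

```bash
cat > ov.py <<'E'
from h import *
import sys
s=get_state();p=grab_frame('wrist');C=cam(p,s)
def ov(c,al,x0,y0,w,h,k):
    im=cv2.resize(p['frame'][y0:y0+h,x0:x0+w,::-1],None,fx=k,fy=k,interpolation=cv2.INTER_CUBIC)
    u=np.array([-np.cos(al),-np.sin(al)]);v=np.array([-u[1],u[0]])
    P=lambda q:np.int32(((proj(C,np.array(q))-[x0,y0])+.5)*k)
    for z,col in ((.099,(0,0,255)),(.053,(255,0,0))):
        cv2.polylines(im,[P([[*(c+r*u+w*v),z] for r,w in ((.0096,-.005),(.016,-.005),(.016,.005),(.0096,.005))])],True,col,1)
    th=np.linspace(0,6.28,60)
    for r,z,col in ((.006,.117,(0,255,0)),(.0108,.112,(0,160,0)),(.034,.053,(255,0,255))):
        cv2.polylines(im,[P(np.c_[c[0]+r*np.cos(th),c[1]+r*np.sin(th),0*th+z])],True,col,1)
    return im
E
python3 - <<'E'
from ov import *
A=[ov(np.array([.5520,-.0175]),al,295,60,50,60,8) for al in (.1,.3)]
cv2.imwrite('pics/ov1.png',np.hstack(A))
E
```

```text
(no output)
```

View pics/ov1.png

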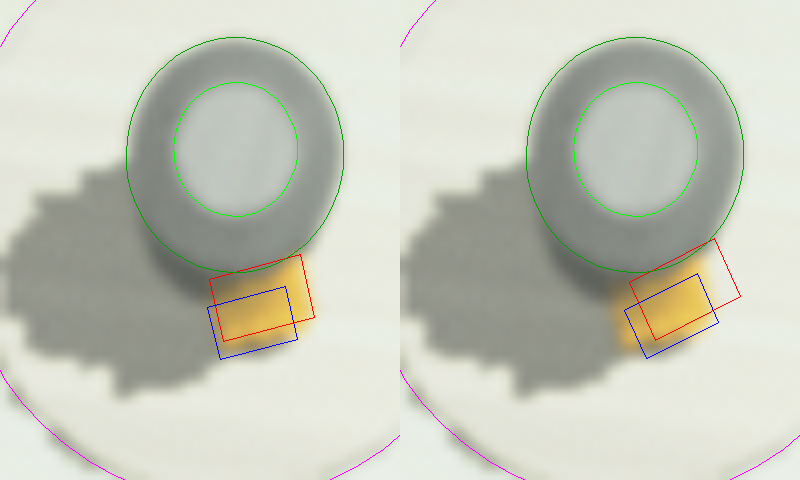

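Request:
{"op": "step_arm", "data": {
  "commands": "35.2 1.1 0 0 0 0; 35.2 1.1 0 0 0 0; 35.2 1.1 0 0 0 0; 0 0 15 0 0 -0.1; 0 0 20 0 0 -0.1; 0 0 20 0 0 -0.1; 0 0 0 0 0 0; 0 0 0 0 0 0"
}}

```text
t: 9.12
eef_pos: [0.5524, -0.0179, 0.1682]
ee_rot: [3.141, -0.001, 0.149]
force: [0.4, 0.5, -0.8]
width: 0.0586
```

Run:
```python
from h import *
s=get_state();print(s['t'],s['eef_pos'],s['ee_rot'],s['force']);p=grab_frame('wrist');save(p,'w5')
p=grab_frame('scene');save({'frame':cv2.resize(p['frame'][180:280,280:420],None,fx=5,fy=5,interpolation=cv2.INTER_CUBIC)},'s5')
s=get_state();print(s['t'],s['eef_pos'],s['ee_rot'])
```

```text
9.125 [ 0.55238433 -0.01794609  0.16824585] [ 3.14132091e+00 -6.56533316e-04  1.49325743e-01] [ 0.3511484   0.52045683 -0.75006173]
9.225 [ 0.55244733 -0.0180316   0.16856039] [-3.14156717e+00 -1.52530534e-03  1.49736187e-01]
```

View pics/w5.png

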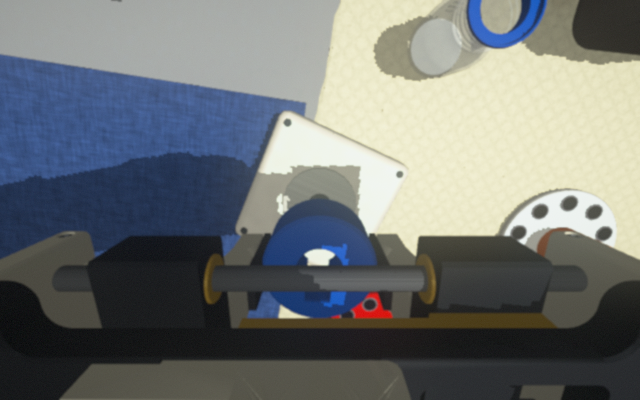

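View pics/s5.png

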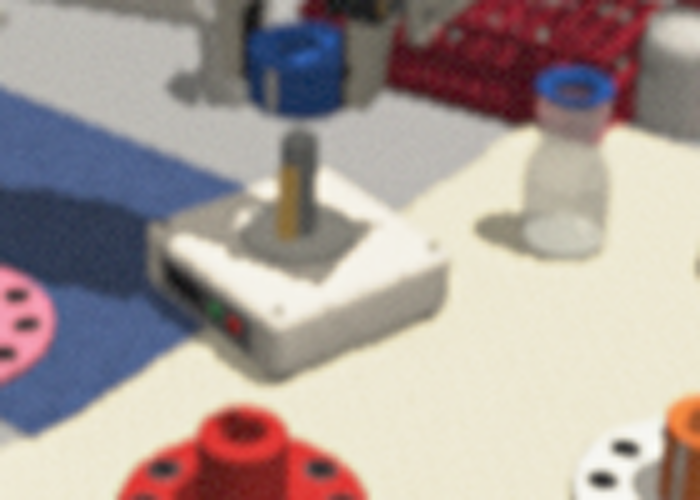

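Request:
{"op": "step_arm", "data": {
  "commands": "-0.3 -0.5 12 0 0 0; 0 0 6 0 0 0; 0 0 6 0 0 0; 0 0 5 0 0 0; 0 0 0 0 0 0"
}}

```text
t: 9.85
eef_pos: [0.5512, -0.018, 0.1381]
ee_rot: [3.141, 0.001, 0.151]
force: [-0.1, -0.1, -1.3]
width: 0.0587
```

Request:
{"op": "step_arm", "data": {
  "commands": "0 0 4 0 0 0; 0 0 4 0 0 0; 0 0 4 0 0 0; 0 0 3 0 0 0; 0 0 0 0 0 0"
}}

```text
t: 10.48
eef_pos: [0.5513, -0.0179, 0.1233]
ee_rot: [3.141, 0.001, 0.151]
force: [0.4, -0.2, -1.5]
width: 0.0588
```

Request:
{"op": "step_arm", "data": {
  "commands": "0 0 10 0 0 0; 0 0 10 0 0 0; 0 0 10 0 0 0; 0 0 5 0 0 0; 0 0 2 0 0 0; 0 0 0 0 0 0"
}}

```text
t: 11.22
eef_pos: [0.5516, -0.0179, 0.0865]
ee_rot: [3.142, 0.0, 0.151]
force: [-0.1, -1.3, -1.2]
width: 0.0587
```

Request:
{"op": "step_arm", "data": {
  "commands": "0 0 2 0 0 0; 0 0 1.5 0 0 0; 0 0 0 0 0 0; 0 0 0 0 0 0"
}}

```text
t: 11.72
eef_pos: [0.5516, -0.0178, 0.0835]
ee_rot: [3.142, -0.001, 0.151]
force: [-1.6, 0.3, 4.4]
width: 0.0589
```

Request:
{"op": "step_arm", "data": {
  "commands": "0 0 0 0 0 0; 0 0 0 0 0 0; 0 0 0 0 0 0; 0 0 -40 0 0 0; 0 0 -60 0 0 0; 0 0 -60 0 0 0; 0 0 0 0 0 0",
  "jaw": 76
}}

```text
t: 12.6
eef_pos: [0.5541, -0.0175, 0.2486]
ee_rot: [-3.141, -0.01, 0.151]
force: [0.0, 0.4, -2.0]
width: 0.0762
```

Run:
```python
from h import *
s=get_state();print(s['t'],s['q'].round(2),s['eef_pos'],s['ee_rot'],s['force'])
p=grab_frame('scene');save({'frame':cv2.resize(p['frame'][180:320,280:460],None,fx=4,fy=4,interpolation=cv2.INTER_CUBIC)},'s6')
C=cam(p);c=np.array([.5516,-.0178])
for z in (.053,.087,.117): print(z,(proj(C,[*c,z])-[280,180])*4)
s=get_state();p=grab_frame('wrist');save(p,'w6')
print(delta(s,(.45,-.29,.22),0))
```

```text
12.6 [ 0.32  0.16 -0.27  0.   -1.14  1.4 ] [ 0.55407776 -0.0174983   0.2485874 ] [-3.14124013 -0.00973407  0.1512881 ] [ 0.04839452  0.42693104 -2.00125251]
0.053 [[235.13051336 179.23725385]]
0.087 [[235.79388532 138.52747964]]
0.117 [[236.39403484 101.69753701]]
(array([-142.4,  254. ,   24.6]), np.float64(0.151))
```

View pics/s6.png

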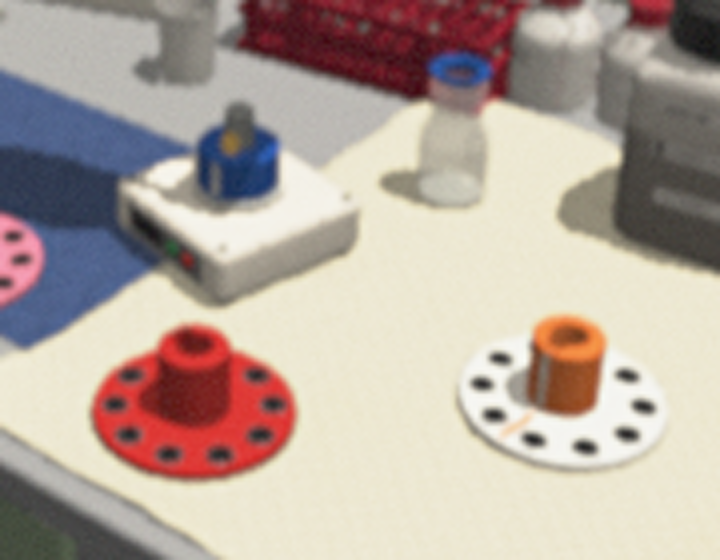

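View pics/w6.png

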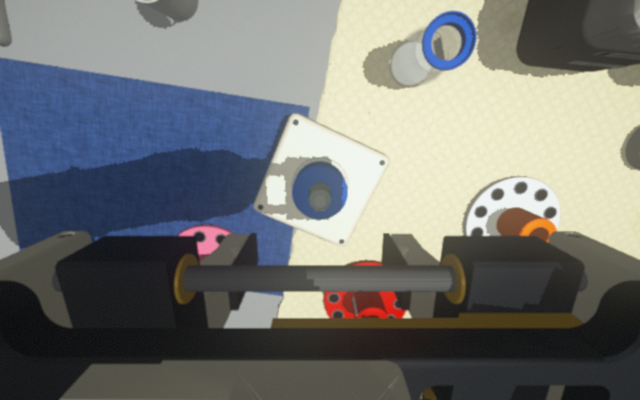

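Request:
{"op": "step_arm", "data": {
  "commands": "-10.9 44.5 4.8 0 0 0; -10.9 44.5 4.8 0 0 0; -10.9 44.5 4.8 0 0 0; -10.9 44.5 4.8 0 0 0; -10.9 44.5 4.8 0 0 0; -10.9 44.5 4.8 0 0 0; 0 0 0 0 0 0; 0 0 0 0 0 0"
}}

```text
t: 13.7
eef_pos: [0.5261, -0.2915, 0.2126]
ee_rot: [-3.14, 0.003, 0.15]
force: [-0.2, 0.2, 0.3]
width: 0.0757
```

Run:
```python
from h import *
s=get_state();print(s['t'],s['q'].round(2),s['eef_pos'],s['ee_rot'],s['force'])
p=grab_frame('wrist');save(p,'w7')
im=p['frame'][...,::-1]
cv2.imwrite('pics/w7z.png',cv2.resize(im[110:250,250:400],None,fx=4.2,fy=4.2,interpolation=cv2.INTER_CUBIC))
```

```text
13.7 [-0.18  0.27 -0.21 -0.   -1.1   1.9 ] [ 0.52613417 -0.29153289  0.21262744] [-3.14034594e+00  2.55617607e-03  1.49719748e-01] [-0.2464974   0.24086447  0.2746829 ]
```

View pics/w7.png

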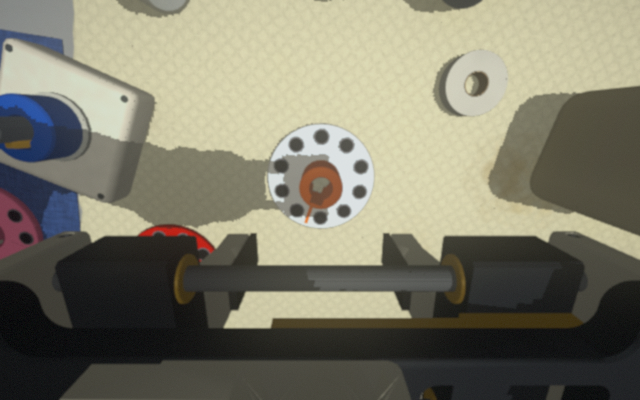

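View pics/w7z.png

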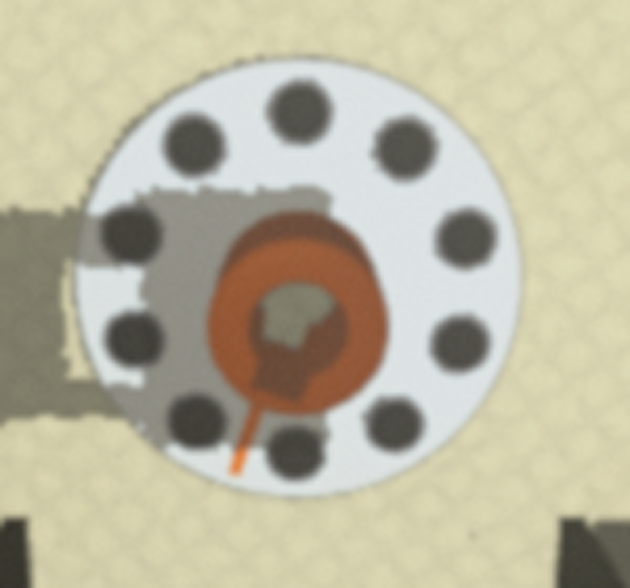

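Run:
```python
from h import *
s=get_state();p=grab_frame('wrist');C=cam(p,s);print(s['eef_pos'],s['ee_rot'])
g=lambda x,y:(250+(x+.5)/4.2-.5,110+(y+.5)/4.2-.5)
h=onz(C,g(298,326),.058);d=onz(C,g(298,276.5),.010);print(h,d)
for x,y in ((235,472),(252,415)):
    l=onz(C,g(x,y),.010)-d;print(np.arctan2(-l[1],-l[0]),np.hypot(*l[:2]))
k=onz(C,g(281,385),.058)-h;print('kw',np.arctan2(-k[1],-k[0]),np.hypot(*k[:2]))
```

```text
[ 0.52650967 -0.29109665  0.21319651] [-3.14075542e+00  1.66474981e-03  1.50756259e-01]
[ 0.53279107 -0.29119375  0.058     ] [ 0.53556831 -0.29090762  0.01      ]
-0.15514459615218418 0.06271159284801438
-0.16395709219784918 0.043915051980829505
kw -0.12118154055081592 0.01589732531059618
```

Request:
{"op": "step_arm", "data": {
  "commands": "6.9 1.2 45 0 0 0; 0 0 50 0 0 0; 0 0 50 0 0 0; 0 0 26 0 0 0; 0 0 0 0 0 0; 0 0 0 0 0 0"
}}

```text
t: 14.55
eef_pos: [0.535, -0.2915, 0.0446]
ee_rot: [3.141, -0.001, 0.152]
force: [0.9, -0.1, 0.4]
width: 0.0757
```

Request:
{"op": "step_arm", "data": {
  "commands": "0 0 0 0 0 0; 0 0 0 0 0 0; 0 0 0 0 0 0; 0 0 0 0 0 0; 0 0 0 0 0 0; 0 0 0 0 0 0",
  "jaw": 36,
  "grip_force": 10
}}

```text
t: 15.3
eef_pos: [0.534, -0.2919, 0.0436]
ee_rot: [3.141, -0.0, 0.151]
force: [0.0, 1.2, 5.2]
width: 0.0451
```

Request:
{"op": "step_arm", "data": {
  "commands": "0 0 0 0 0 0; 0 0 0 0 0 0; 0 0 0 0 0 0.1745; 0 0 0 0 0 0.1745; 0 0 0 0 0 0.1745; 0 0 0 0 0 0.1745; 0 0 0 0 0 0.1745; 0 0 0 0 0 0.1745",
  "jaw": 64
}}

```text
t: 16.3
eef_pos: [0.5338, -0.2918, 0.043]
ee_rot: [3.141, 0.0, -0.902]
force: [0.4, -0.4, -0.2]
width: 0.0639
```

Request:
{"op": "step_arm", "data": {
  "commands": "0 0 0 0 0 0.1745; 0 0 0 0 0 0.1745; 0 0 0 0 0 0.1745; 0 0 0 0 0 0; 0 0 0 0 0 0"
}}

```text
t: 16.92
eef_pos: [0.5339, -0.2918, 0.0431]
ee_rot: [3.141, 0.0, -1.416]
force: [0.7, 0.4, 0.2]
width: 0.0638
```

Request:
{"op": "step_arm", "data": {
  "commands": "0 0 0 0 0 0; 0 0 0 0 0 0; 0 0 0 0 0 0; 0 0 0 0 0 0; 0 0 0 0 0 0",
  "jaw": 36,
  "grip_force": 30
}}

```text
t: 17.55
eef_pos: [0.5336, -0.2918, 0.0432]
ee_rot: [3.141, 0.0, -1.42]
force: [-1.6, 0.6, -0.1]
width: 0.0454
```

Request:
{"op": "step_arm", "data": {
  "commands": "0 0 -50 0 0 0; 0 0 -60 0 0 0; 0 0 -60 0 0 0; 0 0 -20 0 0 0; 0 0 0 0 0 0; 0 0 0 0 0 0"
}}

```text
t: 18.3
eef_pos: [0.5331, -0.2913, 0.2314]
ee_rot: [3.14, 0.002, -1.42]
force: [0.5, -0.7, -2.7]
width: 0.0457
```

Run:
```python
from h import *
s=get_state();print(s['t'],s['q'].round(2),s['eef_pos'],s['ee_rot'],s['force'])
p=grab_frame('wrist');save(p,'w8')
p=grab_frame('top');save({'frame':cv2.resize(p['frame'][150:290,300:500],None,fx=4,fy=4,interpolation=cv2.INTER_CUBIC)},'t8')
```

```text
18.3 [-0.18  0.26 -0.17 -0.   -1.14  0.33] [ 0.53312467 -0.29134855  0.23137031] [ 3.13954526e+00  1.53172831e-03 -1.42008226e+00] [ 0.49404129 -0.68708283 -2.7450016 ]
```

View pics/w8.png

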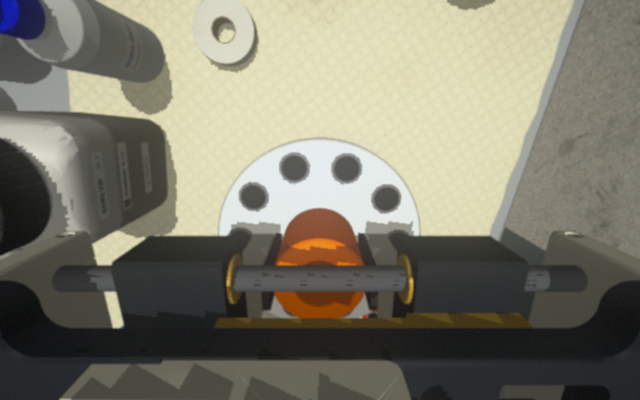

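View pics/t8.png

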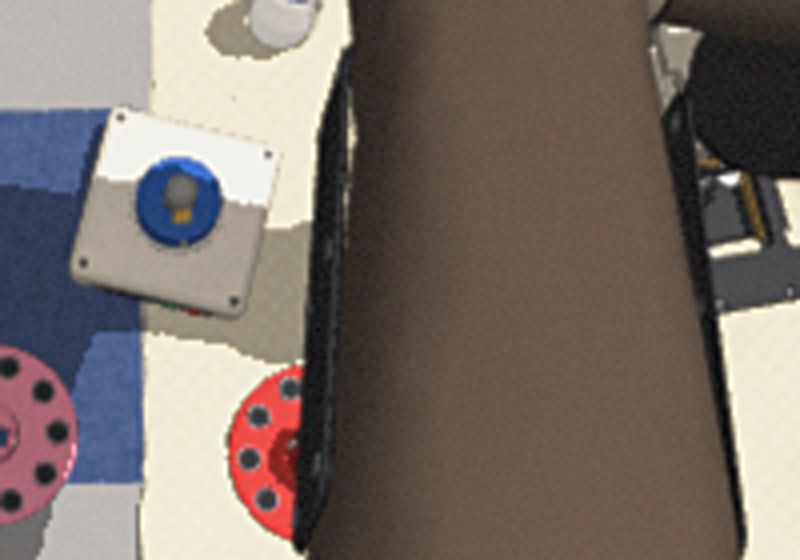

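Run:
```python
from h import *
from scipy.optimize import least_squares
s=get_state();p=grab_frame('wrist');C=cam(p,s);pos=s['eef_pos'];print(s['t'],pos,s['ee_rot'])
Rt=R.from_euler('xyz',s['ee_rot']).as_matrix()
g=cv2.cvtColor(p['frame'],cv2.COLOR_RGB2GRAY)
P=[]
for x,y in ((252,197),(293,167),(347,168),(386,198)):
    w=g[y-17:y+18,x-17:x+18]; m=(w<130).astype(np.uint8)
    n,l,st,ce=cv2.connectedComponentsWithStats(m); i=l[17,17]; c=ce[i]+[x-17,y-17]
    q=Rt.T@(onz(C,c,pos[2]-.033)-pos)*1000; P.append(q[:2]); print(c.round(1),st[i][4],q.round(1))
P=np.array(P)
# circle known spacing 36deg
f=lambda v:(P-np.c_[v[0]+v[2]*np.cos(v[3]-np.radians(36)*np.arange(4)*sg),v[1]+v[2]*np.sin(v[3]-np.radians(36)*np.arange(4)*sg)]).ravel()
for sg in(1,-1):
    r=least_squares(f,[0,0,50,np.arctan2(P[0,1],P[0,0])]);print(sg,r.x,r.cost)
```

```text
18.4 [ 0.53311604 -0.29146754  0.231123  ] [ 3.13864302e+00  1.51015790e-03 -1.41994227e+00]
[253.  196.5] 541 [ 30.2 -40.6  32.8]
[293.8 167.6] 551 [ 47.9 -15.4  32.9]
[346.3 168.4] 557 [47.4 15.5 33. ]
[385.9 198.5] 545 [28.9 40.1 33.1]
1 [70.77890314  0.45825655 41.83337905 -2.18298015] 601.9453436915995
-1 [ 0.22420607 -0.68280209 49.8770553  -0.92627585] 0.003627862592025708
```

Request:
{"op": "step_arm", "data": {
  "commands": "-44.7 -9.9 0 0 0 0; -44.7 -9.9 0 0 0 0; -44.7 -9.9 0 0 0 0; -44.7 -9.9 0 0 0 0; -44.7 -9.9 0 0 0 0; -44.7 -9.9 0 0 0 0; 0 0 15 0 0 -0.135; 0 0 15 0 0 -0.135"
}}

```text
t: 19.45
eef_pos: [0.552, -0.0169, 0.202]
ee_rot: [3.14, 0.0, -1.144]
force: [-0.5, 0.9, -3.0]
width: 0.0457
```

Request:
{"op": "step_arm", "data": {
  "commands": "0 0 15 0 0 0; 0 0 0 0 0 0; 0 0 0 0 0 0; 0 0 0 0 0 0"
}}

```text
t: 19.95
eef_pos: [0.5527, -0.0178, 0.1889]
ee_rot: [-3.141, -0.0, -1.151]
force: [-0.0, -0.6, -2.3]
width: 0.0458
```

Run:
```python
from h import *
s=get_state();print(s['t'],s['q'].round(2),s['eef_pos'],s['ee_rot'],s['force'])
p=grab_frame('scene');save({'frame':cv2.resize(p['frame'][170:290,270:430],None,fx=5,fy=5,interpolation=cv2.INTER_CUBIC)},'s9')
s=get_state();print(delta(s,(.5516,-.0178,s['eef_pos'][2]),-1.15))
```

```text
19.95 [ 0.32  0.21 -0.35  0.   -1.01  0.1 ] [ 0.55268478 -0.01783311  0.18891275] [-3.14054071e+00 -2.74527603e-04 -1.15087174e+00] [-0.03028679 -0.57969486 -2.33283165]
(array([-0.4,  1. , -0. ]), np.float64(-0.001))
```

View pics/s9.png

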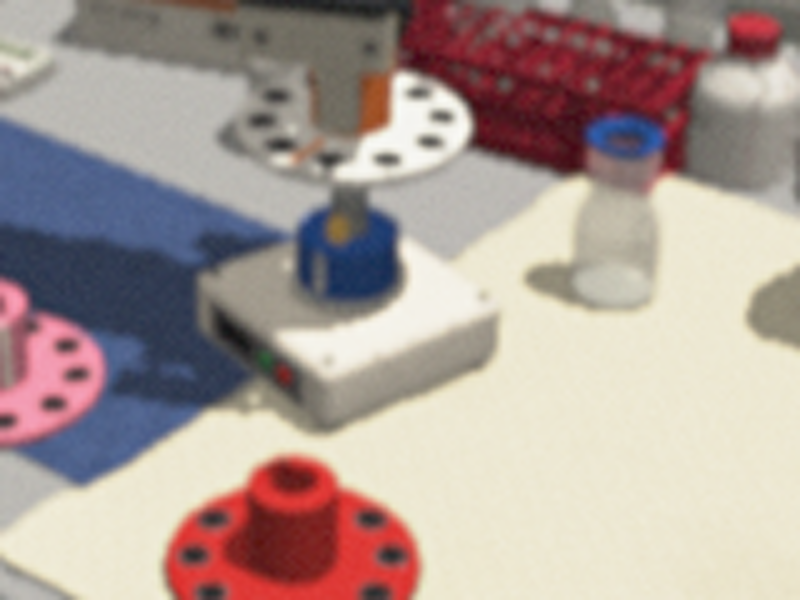

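Request:
{"op": "step_arm", "data": {
  "commands": "-0.4 1 20 0 0 0; 0 0 6 0 0 0; 0 0 5 0 0 0; 0 0 5 0 0 0; 0 0 5 0 0 0; 0 0 0 0 0 0; 0 0 0 0 0 0"
}}

```text
t: 20.88
eef_pos: [0.5514, -0.0178, 0.1474]
ee_rot: [-3.141, -0.0, -1.15]
force: [0.2, -0.3, -2.5]
width: 0.0457
```

Request:
{"op": "step_arm", "data": {
  "commands": "0 0 4 0 0 0; 0 0 4 0 0 0; 0 0 3 0 0 0; 0 0 0 0 0 0; 0 0 0 0 0 0"
}}

```text
t: 21.5
eef_pos: [0.5513, -0.0178, 0.1363]
ee_rot: [3.142, -0.0, -1.15]
force: [0.0, -0.1, -2.5]
width: 0.0461
```

Past the key's top (0.140) with no contact: keyed.

Request:
{"op": "step_arm", "data": {
  "commands": "0 0 3 0 0 0; 0 0 3 0 0 0; 0 0 1.5 0 0 0; 0 0 0 0 0 0; 0 0 0 0 0 0"
}}

```text
t: 22.12
eef_pos: [0.5513, -0.0178, 0.1288]
ee_rot: [-3.142, -0.0, -1.15]
force: [0.5, 0.1, -2.8]
width: 0.0459
```

Request:
{"op": "step_arm", "data": {
  "commands": "0 0 1 0 0 0; 0 0 1 0 0 0; 0 0 0 0 0 0; 0 0 0 0 0 0"
}}

```text
t: 22.62
eef_pos: [0.5515, -0.0178, 0.1281]
ee_rot: [-3.141, -0.001, -1.149]
force: [-3.6, 1.0, 7.9]
width: 0.0459
```

Request:
{"op": "step_arm", "data": {
  "commands": "0 0 -0.5 0 0 0; 0 0 0 0 0 0; 0 0 0 0 0 0; 0 0 0 0 0 0; 0 0 -30 0 0 0; 0 0 -50 0 0 0; 0 0 -50 0 0 0; 0 0 0 0 0 0",
  "jaw": 70
}}

```text
t: 23.62
eef_pos: [0.5534, -0.0175, 0.2618]
ee_rot: [-3.134, -0.002, -1.149]
force: [0.2, -0.1, -0.9]
width: 0.0698
```

Request:
{"op": "step_arm", "data": {
  "commands": "-40 0 0 0 0 0; -40 0 0 0 0 0; 0 0 0 0 0 0; 0 0 0 0 0 0"
}}

```text
t: 24.12
eef_pos: [0.5184, 0.0552, 0.2569]
ee_rot: [3.141, -0.0, -1.149]
force: [1.4, -0.3, 0.4]
width: 0.07
```

Run:
```python
from h import *
s=get_state();print(s['t'],s['eef_pos'],s['force'],s['width'])
p=grab_frame('scene');save({'frame':cv2.resize(p['frame'][150:290,230:430],None,fx=4,fy=4,interpolation=cv2.INTER_CUBIC)},'s10')
C=cam(p);c=np.array([.5515,-.0178]);th=np.linspace(0,2*np.pi,60)
im=cv2.imread('pics/s10.png')
for r,z,col in ((.065,.095,(0,0,255)),(.023,.143,(0,255,0)),(.065,.107,(255,0,0))):
    P=(proj(C,np.c_[c[0]+r*np.cos(th),c[1]+r*np.sin(th),0*th+z])-[230,150]+.5)*4
    cv2.polylines(im,[P.astype(np.int32)],True,col,1)
cv2.imwrite('pics/s10o.png',im)
p=grab_frame('wrist');save(p,'w10')
```

```text
24.125 [0.51844996 0.05522589 0.25689383] [ 1.37626151 -0.28058505  0.42879841] 0.0699825632802229
```

View pics/s10o.png

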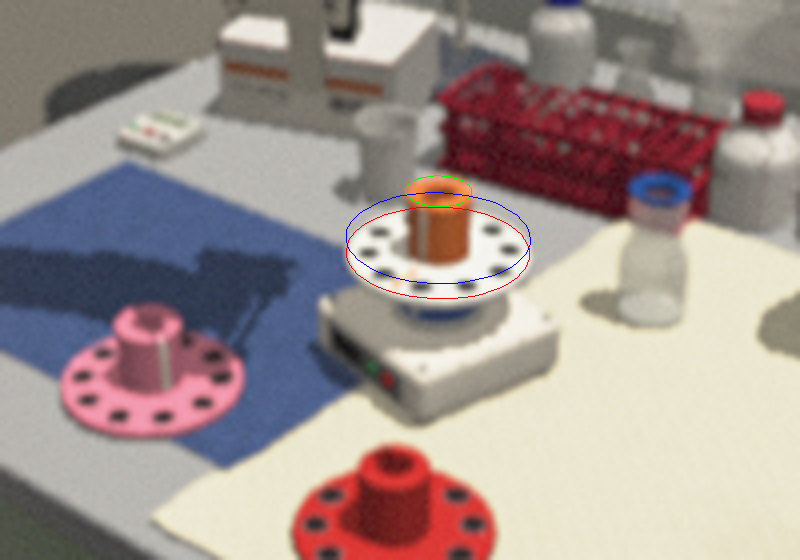

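View pics/w10.png

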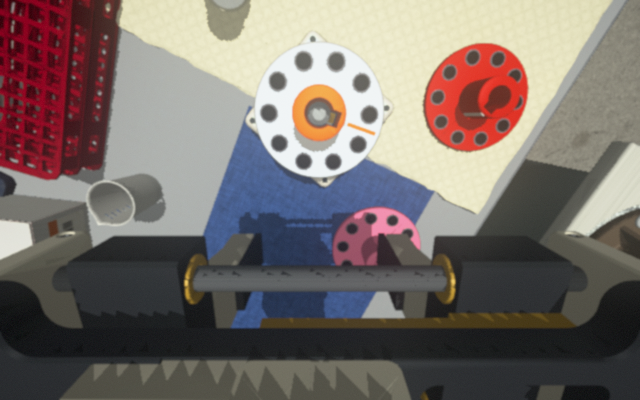

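Scene overlay: the disc rim at (440, 253) and hub top at (440, 192) match the predicted home outlines (red and green), not the key-top outline (blue). The wrist view shows the carousel flat at (320, 110), and the beaker, bottle and timer are where they were.

```bash
python3 -c "
from station import *
print(job_done())"
```

```text
the job is handed in; nothing more can be done
None
```

The mixer is set up, and I handed the job in at about 24 s of the 72 s allowed. The spacer is home on the flange with the carousel home on top of it, and the gripper has let go of both.

- **Spacer:** I centred it with two squeezes at right angles. The wrist camera put the key about 0.09 rad off the -x world direction, so I turned the keyway to that angle before lowering. It passed the key's top with no force and met the flange at TCP height 0.0835 m, the expected home height. The contact force there was about 4 N.
- **Carousel:** I picked the white disc with the orange hub and centred it the same way. I aligned it using its line and hole pattern. It passed the key's top without contact and met the spacer at TCP height 0.128 m, again the expected height, with about 8 N.
- **Last checks:** The scene picture matched the predicted outline for "home" and not the one for "on the key's top", which would be 12 mm higher. The carousel looks flat, and I saw no sign that the beaker, bottle or timer had moved. The gripper was open and clear with almost no force on it.

The wrist camera disagreed with the squeezed centres by about 1 mm, which made no difference to the fit. The arm was still settling when I took one picture, so I took that measurement again. None of the checks failed.

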